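# Clamp the valve block in the bench fixture

### The arm

A 6-joint arm with a two-finger parallel gripper is mounted at the origin on the work surface. World frame = base frame: x ahead of the robot, y to its left, z up, the work surface at z = 0. Lengths are in mm, angles in rad, forces in N, time in s.
With the tool pointing down it reaches from about 375 to 900 mm from the base axis. Payload 3.1 kg.
Tool frame: the origin (TCP) lies midway between the tips of the shut fingers; the grasp point (between the pads) lies 19 mm behind it; z points along the fingers, y is the line along which they close (so a half turn about z gives the same grasp; the last joint's range is limited). The gripper opens to 87 mm and grips with 3 to 60 N. Pads are 19 mm wide; open, the fingers measure 117 mm over their backs; the gripper's body (75 mm by 190 mm) begins 51 mm behind the grasp point.
Start: joints at [0.997, 0.527, 1.433, -0, 1.181, -0.178], TCP at [240.925, 576.673, 222.548] pointing down, gripper open.
Joint ranges: [-3.08, 3.08], [-0.75, 2.2], [0.22, 2.44], [-1.43, 4.57], [0, 2.65], [-2.85, 2.85]. Speed limits (rad/s): [2.79, 2.79, 3.14, 3.14, 3.14, 3.14].

### API

Orientations are given as a 3x3 rotation matrix whose columns are the frame's x, y, z axes.
In Python, from cell import bot, snapshot, job gives the robot as it stands.
- The arm moves only by the tool send_rows, never from a script. Its argument "motion" is a list of rows, each an object of numbers: "fingers": the gripper command: -1 is shut, 1 is fully open, values between are in proportion; "x", "y", "z": the shift along the tool's x, y, z in mm; "roll": the turn about the tool's z in rad. A call has 1 to 8 rows; each row shifts and turns the commanded pose from where the row before left it, along the tool's axes as they then stand; what a row does not reach is not made up. A row lasts 1/8 s, in which the tool goes at most 62.5 mm and 10.7 degrees, less where a joint would pass 70% of its speed; a pose out of reach is approached as far as the arm can. A call is refused whole if a number of a shift passes 62.5 or a number of a turn 0.188, either way. A call with a gripper value outside its range is refused whole. The fingers move at their own pace and stop on an object; "squeeze" is the grip in N (left out, the last holds). Time passes only in rows, so rows that do not move let the fingers close. It gives the time, the measured TCP pose, the force, the opening and the grip force at its end, in the units of the state.
- bot.state(): the state, without advancing time (a new reading comes with each control period).
- snapshot(name): name is "side" or "top" or "wrist"; returns a dict with "img" (400x640x3 uint8, red, green, blue), "intrinsics" (3x3 intrinsics, pixels), "R" (3x3) and "t" (3): a world point X has camera coordinates R X + t; the wrist camera has in their place "mount" (4x4, takes a point from camera to tool coordinates, whose origin is the TCP and whose axes are the flange's). Camera axes: x right, y down, z forward; pixel columns grow to the right and rows downward; lengths in mm; the calibration is good to about 2 mm. A picture is of the moment at which its call begins: read the wrist's pose just before it. There is no depth.
- job.hand_in(): hands the job in; it is judged then, once.
The state is a dict: "time_s": time; "qpos": joint angles; "qd": joint speeds; "effort": joint torques, N m; "tool_pos": TCP position; "orientation": TCP orientation; "force": force on the tool from outside, world axes, zero at the start; "wrist_torque": the same for the moment, N m; "finger_gap": finger opening in mm; "finger_force": force on a finger pad.
Only numpy, scipy, OpenCV 4.12 (cv2) and the standard library are available. Lean on these libraries where they do the work, as an engineer would, in place of code of your own. Each camera call takes 0.05 s, during which the arm holds its last target. There are 200 camera calls.

### The job

Push the sliding jaw of the fixture that holds the rectangular valve block forward until the block sits snugly between the jaw and the fixed end stop, then flip that jaw's cam lever over, all the way down, to lock it. Leave the look-alike fixture with the round cover as it is.

Things in the scene. Friction and masses are not known exactly. Their poses are not given: they have to be found in the camera images.
- fixture: Fixed clamping fixture with the rectangular block: steel plate 320 x 110 x 12 mm, origin centre of its underside. x runs along its rail from the near, open end to the end stop (80 wide, 60 high, inner face x=+135 mm), y left, z up. Rail 30 wide, top z=40, x -155 to +55. A grey jaw 110 long, 64 wide slides on it. A twin fixture holds a round cover; which is left or right varies.
- jaw (a joint): Sliding jaw, m along the fixture's +x, 0 open to 0.064; starts 0 to 0.03; 0.060 = block hard against jaw and stop. Front face at x=0.005+jaw. At its back an upright push plate 62 mm wide, z 14 to 70 mm, back face at x=-0.105+jaw, free space behind it over the rail: push it to +x. Slides with 2 N, 2 to 6 N more when pushing the block; held by the cam's friction once the lever is down.
- cam_lever (a joint): Lever on the jaw, rad: bar 12 mm thick with black ball 28 mm dia., centre 85 mm from a pivot parallel to the fixture's x at x=-0.0425+jaw, y=0, z=0.058 m. Ball at y=-85 sin(q-0.15), z=58+85 cos(q-0.15) mm. 0 = up, free; 1.62 = end stop, nearly level to -y, locked. Starts 0 to 0.35, stays where left, stiffer from 0.8 (up to 10 N at the ball), dead centre 1.48.
- valve_block: Green hydraulic valve block, loose, 70 mm (its x) x 60 x 45 high, about 0.5 kg, bright machined top with bores. Origin: centre of its underside. Stands on the fixture's plate (z = 12 mm) between jaw and end stop, its x roughly along the fixture's x, 2 to 15 mm short of the stop.
- spare_knob (a point): Centre of the black ball on the lever of the twin fixture, the one with the round cover; to be left alone.
Things that resemble listed ones, but are neither listed nor needed, are in the scene too. Leave any yellow look-alike of the valve_block alone.

How it is judged (in metres and radians):
On the way:
1. the jaw is pushed up (within 8 mm of the closed position, joint above 0.052) while its lever is still up (below 0.8 rad) (value of joint jaw above 0.052 m and value of joint cam_lever below 0.8 rad), for 0.1 s.
At the end, for the whole second after the job is handed in: The jaw is up against the block (jaw joint above 0.052, that is, within 8 mm of full contact), the block stands upright on the plate between jaw and stop (within 10 mm along and 18 mm across the rail, square within 10 degrees), and the cam lever is down, above 1.45 rad, and at rest (value of joint jaw above 0.052 m and value of joint cam_lever above 1.45 rad and velocity of joint cam_lever between -0.05 and 0.05 rad/s and x of valve_block in the frame of fixture between 0.09 and 0.104 m and y of valve_block in the frame of fixture between -0.018 and 0.018 m and z of valve_block in the frame of fixture below 0.018 m and angle between the x axis of valve_block and the x axis of fixture, either way round below 0.18 rad and angle between valve_block's own z axis and vertical below 0.1 rad); the robot touches nothing.
It fails at once if the other fixture's lever or jaw is moved (its ball shifts by more than 20 mm) (distance of spare_knob from where it was at the start of the episode above 0.02 m).
It also fails if it takes over 45 s, if anything falls off the work surface, if the arm or the gripper's body presses on something with over 40 N, if the wrist force passes 120 N, or if a joint passes its speed limit or range.

## Working session

There is one attempt and no reset: what is moved stays moved. The work goes in short steps, Python scripts to look and compute and a tool call to move; the robot and the scene stay as the last step left them, time stands still between calls to the robot, and variables do not carry over. Pictures are saved under pics/ and viewed, at most 10 in all, crops included, and the job is handed in when it is done.

Besides the shell and the picture viewer there is one more tool, called after "Call:" as name(argument=value, ...), one argument or row to a line, values as JSON. send_rows: Moves the arm, as the interface text tells. Its arguments: {"type":"object","properties":{"motion":{"type":"array","items":{"type":"object","properties":{"fingers":{"type":"number"},"x":{"type":"number"},"y":{"type":"number"},"z":{"type":"number"},"roll":{"type":"number"}}}},"squeeze":{"type":"number"}},"required":["motion"]}

```bash
mkdir -p pics
python3 - <<'E'
from cell import bot,snapshot
import cv2,pickle
s=bot.state();print(s)
for n in("top","side"):
    d=snapshot(n);pickle.dump(d,open(n+'.pkl','wb'));cv2.imwrite(f'pics/{n}1.png',d['img'][:,:,::-1]);print({k:v for k,v in d.items() if k!='img'})
E
```

```text
{'time_s': 0.0, 'qpos': array([ 9.96525733e-01,  5.28472305e-01,  1.43387139e+00, -1.20488818e-05,
        1.18140686e+00, -1.78524165e-01]), 'qd': array([ 0.00025674, -0.00058742, -0.0011985 , -0.00115607,  0.00051807,
        0.00111141]), 'effort': array([ 2.03412594e-03, -4.40035772e+01, -1.76601523e+01,  6.35379413e-02,
        5.81884885e-02, -1.37436159e-04]), 'tool_pos': array([240.52766847, 576.08236275, 221.57770129]), 'orientation': array([[-9.22710627e-01,  3.85491565e-01, -1.16286038e-03],
       [ 3.85493139e-01,  9.22708911e-01, -1.81780275e-03],
       [ 3.72234011e-04, -2.12558062e-03, -9.99997672e-01]]), 'force': array([ 0.18231155, -0.35764528, -0.16215379]), 'wrist_torque': array([-0.02439381,  0.05123583, -0.03221192]), 'finger_force': 0.0, 'finger_gap': 86.8190012076228}
{'intrinsics': array([[398.38704691,   0.        , 311.85242244],
       [  0.        , 398.38704691, 200.77781007],
       [  0.        ,   0.        ,   1.        ]]), 'R': array([[ 0.00796551, -0.99995692, -0.00476521],
       [-0.97504665, -0.00670964, -0.22189867],
       [ 0.22185714,  0.00641384, -0.97505809]]), 't': array([ 57.63743243, 548.68799708, 886.03509025])}
{'intrinsics': array([[424.4534245 ,   0.        , 310.25079484],
       [  0.        , 424.4534245 , 196.03774919],
       [  0.        ,   0.        ,   1.        ]]), 'R': array([[ 0.99782712, -0.06541386, -0.0078777 ],
       [-0.0534508 , -0.73377754, -0.67728394],
       [ 0.03852327,  0.67623335, -0.73567956]]), 't': array([-521.84726415,  133.15657171,  939.3330706 ])}
```

View pics/top1.png

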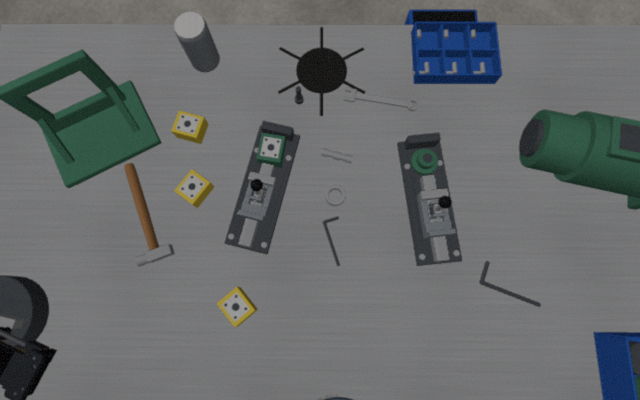

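View pics/side1.png

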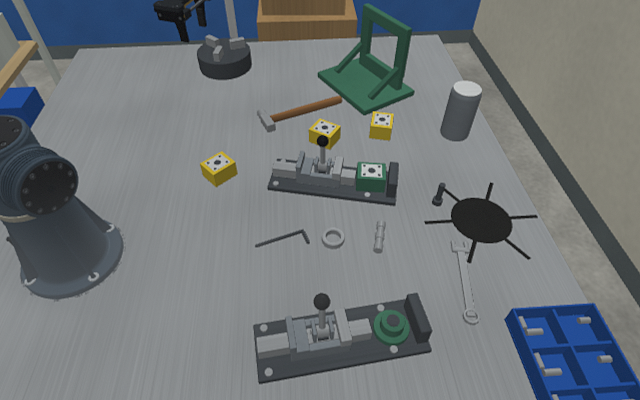

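The target fixture, the one with the green block, is on the left in the top view: plate about (226–299, 122–252), ball (257,185), block (270,148). In the side view its ball is at (322,141) and the block at (371,176). The round-cover twin is on the right. I'll zoom in for corner points.

Run:
```python
import cv2,pickle,numpy as np
a=pickle.load(open('top.pkl','rb'))['img'][110:260,215:310,::-1]
b=pickle.load(open('side.pkl','rb'))['img'][125:215,260:405,::-1]
cv2.imwrite('pics/c1.png',cv2.resize(a,None,fx=4,fy=4,interpolation=cv2.INTER_CUBIC))
cv2.imwrite('pics/c2.png',cv2.resize(b,None,fx=5,fy=5,interpolation=cv2.INTER_CUBIC))
```

```text
(no output)
```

View pics/c1.png

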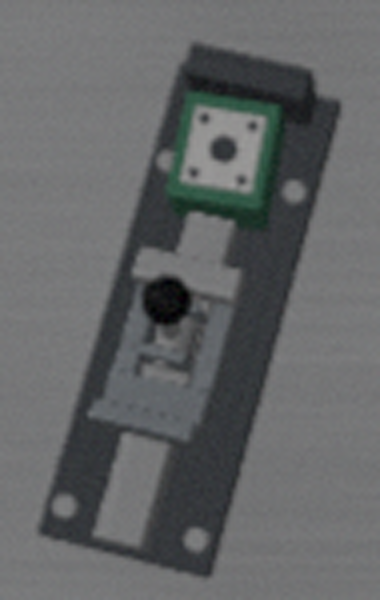

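View pics/c2.png

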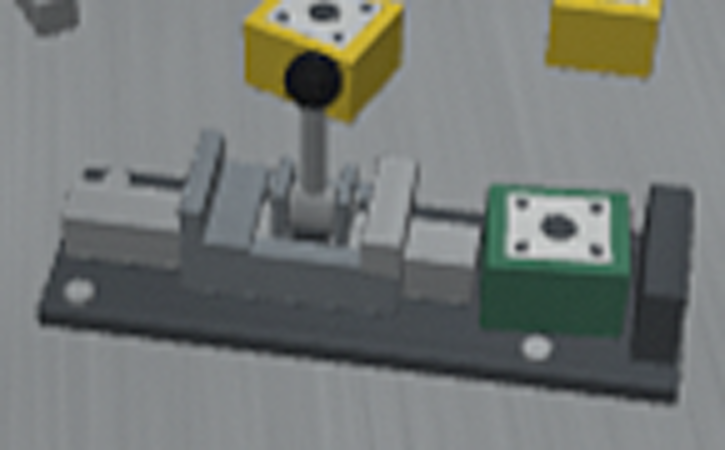

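Top crop: plate corners at (225,242.5), (267.5,253.8) and (300,135); push-plate top back edge (237,213.8)–(262.5,220); ball (256.8,185). The ball in the side view is at (322.6,141).

```bash
cat > h.py <<'E'
import pickle,numpy as np
def ray(d,u,v):
    return -d['R'].T@d['t'], d['R'].T@np.linalg.inv(d['intrinsics'])@[u,v,1]
def onz(d,u,v,z):
    c,r=ray(d,u,v); return c+r*(z-c[2])/r[2]
def tri(d1,p1,d2,p2):
    c1,r1=ray(d1,*p1);c2,r2=ray(d2,*p2)
    s=np.linalg.lstsq(np.c_[r1,-r2],c2-c1,rcond=None)[0]
    a,b=c1+s[0]*r1,c2+s[1]*r2
    return (a+b)/2,np.linalg.norm(a-b)
E
python3 - <<'E'
from h import *
np.set_printoptions(precision=1,suppress=True)
T=pickle.load(open('top.pkl','rb'));S=pickle.load(open('side.pkl','rb'))
NL,NR,FR=[onz(T,*p,12) for p in((225,242.5),(267.5,253.8),(300,135))]
print(NL,NR,FR,np.linalg.norm(NL-NR),np.linalg.norm(FR-NR))
# side corners of near/far -y edge, bolts
SN,SF=onz(S,260+38/5,125+318/5,12),onz(S,260+680/5,125+395/5,12);print('side',SN,SF,np.linalg.norm(SN-SF))
e=(FR-NR)+(SF-SN);yaw=np.arctan2(e[1],e[0]);print('yaw',yaw, np.arctan2(*(FR-NR)[1::-1]),np.arctan2(*(SF-SN)[1::-1]))
ex=np.array([np.cos(yaw),np.sin(yaw),0]);ey=np.array([-ex[1],ex[0],0])
O=np.mean([NL+160*ex-55*ey,NR+160*ex+55*ey,FR-160*ex+55*ey,SN+160*ex+55*ey,SF-160*ex+55*ey],0);O[2]=0
print('O',O)
f=lambda P:np.array([(P-O)@ex,(P-O)@ey,P[2]])
B,g=tri(T,(256.8,185),S,(322.6,141));print('ball',B,g,f(B))
for p in((237,213.8),(262.5,220)):print('pp',f(onz(T,*p,70)))
# pushplate top back edge in side: crop
for p in((182,208),(205,131)):print('ppS',f(onz(S,260+p[0]/5,125+p[1]/5,70)))
for p in((187,94),(283,104),(168,196),(265,212)):print('blkT',f(onz(T,215+p[0]/4,110+p[1]/4,57)))
print('stop', f(onz(T,215+188/4,110+80/4,72)),f(onz(T,215+308/4,110+108/4,72)))
E
```

```text
[453.2 274.1  12. ] [426.4 169.   12. ] [735.1  94.3  12. ] 108.50063694560716 317.595328173431
side [427.3 164.5  12. ] [735.6  90.7  12. ] 316.9921221465494
yaw -0.23614071309015108 -0.2372823486003914 -0.2349969051545657
O [594.4 183.1   0. ]
ball [564.6 182.2 142.2] 0.008325108784631805 [-28.7  -7.9 142.2]
pp [-90.8  33.3  70. ]
pp [-90.6 -28.7  70. ]
ppS [-88.9 -27.3  70. ]
ppS [-88.2  29.7  70. ]
blkT [121.2  34.   57. ]
blkT [129.2 -25.7  57. ]
blkT [54.2 27.4 57. ]
blkT [ 58.5 -33.   57. ]
stop [124.7  32.3  72. ] [124.7 -43.8  72. ]
```

The numbers fit the given sizes: 108×317 mm plate, jaw ≈14 mm, lever ≈0.24 rad, ball z 142. In tool axes after a −0.159 roll, fixture +x = tool −x and fixture y = tool y. I'll move behind the push plate, fingers shut.

Call:
send_rows(
  motion=[
    {"fingers": -1, "roll": -0.159},
    {"fingers": -1, "x": -39.5, "y": -37.4},
    {"fingers": -1, "x": -39.5, "y": -37.4},
    {"fingers": -1, "x": -39.5, "y": -37.4},
    {"fingers": -1, "x": -39.5, "y": -37.4},
    {"fingers": -1, "x": -39.5, "y": -37.4},
    {"fingers": -1, "x": -39.5, "y": -37.4},
    {"fingers": -1, "x": -39.5, "y": -37.4},
  ],
)

```text
$.motion[0]: bad value
```

Call:
send_rows(
  motion=[
    {"fingers": -1, "x": -39.5, "y": -37.4},
    {"fingers": -1},
    {"fingers": -1},
  ],
)

```text
$.motion[0]: bad value
```

```bash
cat >> h.py <<'E'
np.set_printoptions(precision=2,suppress=True)
O=np.array([594.4,183.1,0]);yaw=-0.2361
ex=np.array([np.cos(yaw),np.sin(yaw),0]);ey=np.array([-ex[1],ex[0],0])
def f(P):P=np.asarray(P);return np.array([(P-O)@ex,(P-O)@ey,P[2]])
def g(V):return np.array([V@ex,V@ey,V[2]])
def show():
    from cell import bot
    s=bot.state();print(s['time_s'],'tcp',f(s['tool_pos']),'F',g(s['force']),'tool axes',s['orientation'].T@np.c_[ex,ey],s['finger_gap'])
E
python3 -c "from h import *;show()"
```

```text
0.1 tcp [-435.97  299.35  221.67] F [-0.14 -0.97 -0.25] tool axes [[-0.99  0.16]
 [ 0.16  0.99]
 [-0.   -0.  ]] 86.91299559098829
```

Call:
send_rows(
  motion=[
    {"fingers": -1, "x": 0, "y": 0, "z": 0, "roll": -0.159},
    {"fingers": -1, "x": -39.5, "y": -37.4, "z": 0, "roll": 0},
    {"fingers": -1, "x": -39.5, "y": -37.4, "z": 0, "roll": 0},
    {"fingers": -1, "x": -39.5, "y": -37.4, "z": 0, "roll": 0},
    {"fingers": -1, "x": -39.5, "y": -37.4, "z": 0, "roll": 0},
    {"fingers": -1, "x": -39.5, "y": -37.4, "z": 0, "roll": 0},
    {"fingers": -1, "x": -39.5, "y": -37.4, "z": 0, "roll": 0},
    {"fingers": -1, "x": -39.5, "y": -37.4, "z": 0, "roll": 0},
  ],
)

```text
time_s: 1.1
tool_pos: [448.9, 255.7, 222.3]
orientation: [[-0.972, 0.235, -0.0], [0.235, 0.972, -0.0], [0.0, -0.0, -1.0]]
force: [0.4, 0.4, 0.6]
finger_gap: 15.2
finger_force: 0.0
```

Call:
send_rows(
  motion=[
    {"fingers": -1, "x": -35, "y": -37.4, "z": 0, "roll": 0},
    {"fingers": -1, "x": 0, "y": 0, "z": 0, "roll": 0},
    {"fingers": -1, "x": 0, "y": 0, "z": 0, "roll": 0},
  ],
)

```text
time_s: 1.48
tool_pos: [472.9, 212.8, 222.2]
orientation: [[-0.972, 0.235, -0.001], [0.235, 0.972, 0.0], [0.002, -0.0, -1.0]]
force: [-0.4, 0.9, -0.2]
finger_gap: 0.6
finger_force: 0.0
```

```bash
python3 -c "
from h import *;show()
from cell import snapshot;import cv2
cv2.imwrite('pics/s2.png',snapshot('side')['img'][60:260,150:470,::-1].repeat(2,0).repeat(2,1))"
```

```text
1.475 tcp [-125.08    0.49  222.18] F [-0.61  0.73 -0.23] tool axes [[-1.  0.]
 [ 0.  1.]
 [-0. -0.]] 0.5782758831772872
```

View pics/s2.png

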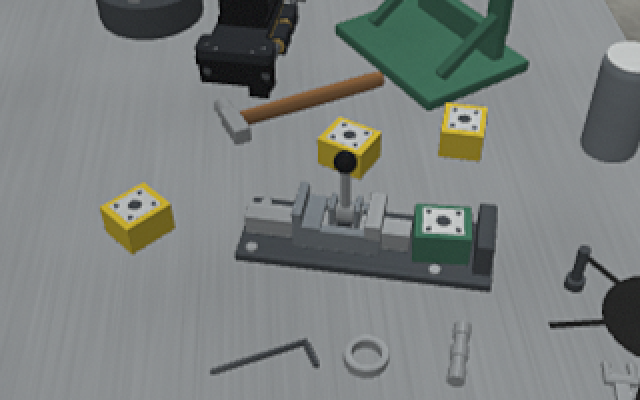

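The gripper tip at (260,92) in the crop matches the projected TCP. Descending behind the push plate.

Call:
send_rows(
  motion=[
    {"fingers": -1, "x": 0, "y": 0, "z": 50, "roll": 0},
    {"fingers": -1, "x": 0, "y": 0, "z": 50, "roll": 0},
    {"fingers": -1, "x": 0, "y": 0, "z": 40, "roll": 0},
    {"fingers": -1, "x": 0, "y": 0, "z": 20, "roll": 0},
    {"fingers": -1, "x": 0, "y": 0, "z": 10, "roll": 0},
    {"fingers": -1, "x": 0, "y": 0, "z": 0, "roll": 0},
    {"fingers": -1, "x": -12, "y": 0, "z": 0, "roll": 0},
    {"fingers": -1, "x": -5, "y": 0, "z": 0, "roll": 0},
  ],
)

```text
time_s: 2.52
tool_pos: [492.5, 208.9, 53.7]
orientation: [[-0.972, 0.235, 0.004], [0.235, 0.972, 0.001], [-0.004, 0.002, -1.0]]
force: [-0.6, 0.2, -0.5]
finger_gap: 0.7
finger_force: 0.0
```

Call:
send_rows(
  motion=[
    {"fingers": -1, "x": -5, "y": 0, "z": 0, "roll": 0},
    {"fingers": -1, "x": -5, "y": 0, "z": 0, "roll": 0},
    {"fingers": -1, "x": -5, "y": 0, "z": 0, "roll": 0},
    {"fingers": -1, "x": -5, "y": 0, "z": 0, "roll": 0},
    {"fingers": -1, "x": -5, "y": 0, "z": 0, "roll": 0},
  ],
)

```text
time_s: 3.15
tool_pos: [514.2, 202.6, 52.4]
orientation: [[-0.972, 0.235, -0.001], [0.235, 0.972, -0.0], [0.001, -0.001, -1.0]]
force: [-2.3, -0.1, 1.3]
finger_gap: 0.1
finger_force: 1.2
```

```bash
python3 -c "
from h import *;show()"
```

```text
3.15 tcp [-82.54   0.18  52.4 ] F [-2.17 -0.65  1.26] tool axes [[-1.  0.]
 [ 0.  1.]
 [-0. -0.]] 0.10853967179660251
```

Call:
send_rows(
  motion=[
    {"fingers": -1, "x": -5, "y": 0, "z": 0, "roll": 0},
    {"fingers": -1, "x": -5, "y": 0, "z": 0, "roll": 0},
    {"fingers": -1, "x": -4, "y": 0, "z": 0, "roll": 0},
    {"fingers": -1, "x": -4, "y": 0, "z": 0, "roll": 0},
    {"fingers": -1, "x": -2, "y": 0, "z": 0, "roll": 0},
    {"fingers": -1, "x": 0, "y": 0, "z": 0, "roll": 0},
  ],
)

```text
time_s: 3.9
tool_pos: [533.4, 198.1, 52.4]
orientation: [[-0.972, 0.234, -0.001], [0.234, 0.972, -0.0], [0.001, -0.001, -1.0]]
force: [-3.7, -0.3, -0.1]
finger_gap: 0.2
finger_force: 1.6
```

Call:
send_rows(
  motion=[
    {"fingers": -1, "x": -2, "y": 0, "z": 0, "roll": 0},
    {"fingers": -1, "x": -1, "y": 0, "z": 0, "roll": 0},
    {"fingers": -1, "x": 0, "y": 0, "z": 0, "roll": 0},
  ],
)

```text
time_s: 4.28
tool_pos: [536.6, 197.3, 52.4]
orientation: [[-0.972, 0.235, -0.001], [0.235, 0.972, -0.0], [0.0, -0.0, -1.0]]
force: [-4.5, -1.7, -1.3]
finger_gap: 0.4
finger_force: 1.8
```

Call:
send_rows(
  motion=[
    {"fingers": -1, "x": -2, "y": 0, "z": 0, "roll": 0},
    {"fingers": -1, "x": 0, "y": 0, "z": 0, "roll": 0},
  ],
)

```text
time_s: 4.53
tool_pos: [538.5, 196.9, 52.4]
orientation: [[-0.972, 0.235, -0.0], [0.235, 0.972, -0.0], [0.0, -0.0, -1.0]]
force: [-4.2, -1.8, -0.7]
finger_gap: 0.1
finger_force: 1.9
```

Call:
send_rows(
  motion=[
    {"fingers": -1, "x": -1, "y": 0, "z": 0, "roll": 0},
    {"fingers": -1, "x": -1, "y": 0, "z": 0, "roll": 0},
    {"fingers": -1, "x": 0, "y": 0, "z": 0, "roll": 0},
  ],
)

```text
time_s: 4.9
tool_pos: [538.7, 196.8, 52.4]
orientation: [[-0.972, 0.235, -0.004], [0.235, 0.972, 0.0], [0.004, -0.001, -1.0]]
force: [-5.9, -0.2, 2.8]
finger_gap: 0.8
finger_force: 3.4
```

Call:
send_rows(
  motion=[
    {"fingers": -1, "x": -1, "y": 0, "z": 0, "roll": 0},
    {"fingers": -1, "x": 0, "y": 0, "z": 0, "roll": 0},
  ],
)

```text
time_s: 5.15
tool_pos: [538.7, 196.8, 52.4]
orientation: [[-0.972, 0.235, -0.006], [0.235, 0.972, 0.0], [0.006, -0.001, -1.0]]
force: [-8.7, 1.0, 3.1]
finger_gap: 0.4
finger_force: 4.2
```

Call:
send_rows(
  motion=[
    {"fingers": -1, "x": -1, "y": 0, "z": 0, "roll": 0},
    {"fingers": -1, "x": 0, "y": 0, "z": 0, "roll": 0},
  ],
)

```text
time_s: 5.4
tool_pos: [538.7, 196.8, 52.4]
orientation: [[-0.972, 0.235, -0.008], [0.235, 0.972, 0.0], [0.008, -0.001, -1.0]]
force: [-10.3, 1.6, 4.7]
finger_gap: 0.7
finger_force: 5.1
```

Call:
send_rows(
  motion=[
    {"fingers": -1, "x": -2, "y": 0, "z": 0, "roll": 0},
    {"fingers": -1, "x": -2, "y": 0, "z": 0, "roll": 0},
    {"fingers": -1, "x": 0, "y": 0, "z": 0, "roll": 0},
  ],
)

```text
time_s: 5.78
tool_pos: [538.7, 196.7, 52.4]
orientation: [[-0.972, 0.235, -0.015], [0.235, 0.972, 0.001], [0.015, -0.002, -1.0]]
force: [-15.6, 4.7, 9.2]
finger_gap: 0.3
finger_force: 8.4
```

```bash
python3 -c "
from h import *;show()
from cell import snapshot;import cv2
T=snapshot('top');S=snapshot('side');pickle.dump((T,S),open('p2.pkl','wb'))
a=cv2.resize(T['img'][110:260,215:310,::-1],None,fx=4,fy=4,interpolation=2)
b=cv2.resize(S['img'][110:230,325:405,::-1],None,fx=5,fy=5,interpolation=2)
cv2.imwrite('pics/c3.png',np.hstack([a,b]))"
```

```text
5.775 tcp [-57.35   0.22  52.42] F [-16.25   0.89   9.2 ] tool axes [[-1.    0.  ]
 [ 0.    1.  ]
 [-0.02 -0.  ]] 0.2739950025746924
```

View pics/c3.png

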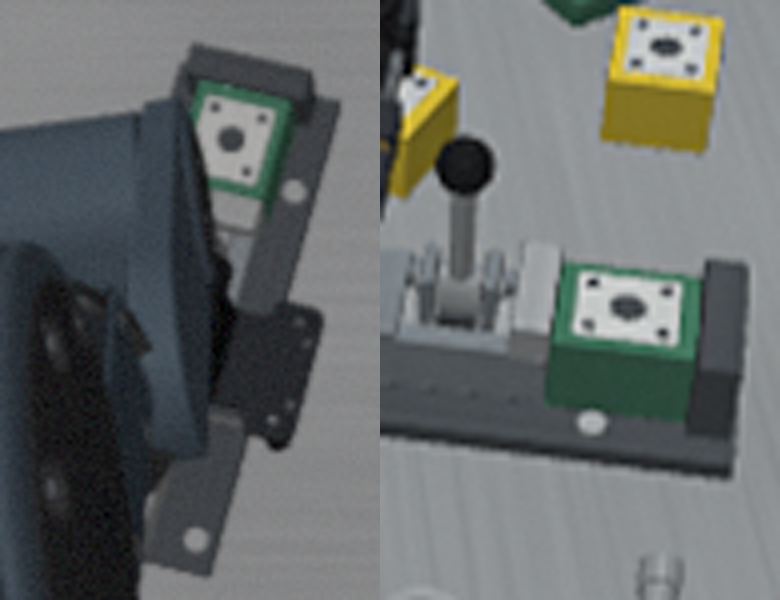

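The block is square and snug between jaw and stop, and the lever is upright with the ball at (342,143) in the side image. Back off, lift, then go to the +y side of the ball.

```bash
python3 -c "
from h import *
T,S=pickle.load(open('p2.pkl','rb'));print(f(onz(S,342,143,142.2)))"
```

```text
[ 16.26  -7.69 142.2 ]
```

Call:
send_rows(
  motion=[
    {"fingers": -1, "x": 10, "y": 0, "z": 0, "roll": 0},
    {"fingers": -1, "x": 20, "y": 0, "z": 0, "roll": 0},
    {"fingers": -1, "x": 20, "y": 0, "z": -10, "roll": 0},
    {"fingers": -1, "x": 0, "y": 0, "z": -50, "roll": 0},
    {"fingers": -1, "x": 0, "y": 20, "z": -50, "roll": 0},
    {"fingers": -1, "x": 0, "y": 40, "z": -30, "roll": 0},
    {"fingers": -1, "x": 0, "y": 0, "z": 0, "roll": 0},
  ],
)

```text
time_s: 6.75
tool_pos: [515.9, 268.5, 197.1]
orientation: [[-0.973, 0.232, 0.013], [0.232, 0.973, 0.004], [-0.012, 0.007, -1.0]]
force: [-0.2, -1.0, 0.1]
finger_gap: 0.4
finger_force: 0.0
```

Call:
send_rows(
  motion=[
    {"fingers": -1, "x": -40, "y": 0, "z": 0, "roll": 0},
    {"fingers": -1, "x": -40, "y": 0, "z": 0, "roll": 0},
    {"fingers": -1, "x": -33, "y": 0, "z": 0, "roll": 0},
    {"fingers": -1, "x": 0, "y": 0, "z": 35, "roll": 0},
    {"fingers": -1, "x": 0, "y": -10, "z": 30, "roll": 0},
    {"fingers": -1, "x": 0, "y": -15, "z": 10, "roll": 0},
    {"fingers": -1, "x": 0, "y": 0, "z": 0, "roll": 0},
  ],
)

```text
time_s: 7.62
tool_pos: [615.2, 212.8, 116.9]
orientation: [[-0.972, 0.236, -0.002], [0.236, 0.972, -0.001], [0.002, -0.001, -1.0]]
force: [1.0, -0.5, 0.3]
finger_gap: 0.6
finger_force: 0.0
```

```bash
python3 -c "
from h import *;show()"
```

```text
7.625 tcp [ 13.26  33.77 116.95] F [ 1.1  -0.25  0.3 ] tool axes [[-1.  0.]
 [ 0.  1.]
 [-0. -0.]] 0.5978390979411778
```

Call:
send_rows(
  motion=[
    {"fingers": -1, "x": -4, "y": -8, "z": -6, "roll": 0},
    {"fingers": -1, "x": 0, "y": -8, "z": 0, "roll": 0},
    {"fingers": -1, "x": 0, "y": -8, "z": 0, "roll": 0},
    {"fingers": -1, "x": 0, "y": -8, "z": 0, "roll": 0},
    {"fingers": -1, "x": 0, "y": -8, "z": 0, "roll": 0},
    {"fingers": -1, "x": 0, "y": -8, "z": 0, "roll": 0},
    {"fingers": -1, "x": 0, "y": -8, "z": 0, "roll": 0},
  ],
)

```text
time_s: 8.5
tool_pos: [606.2, 158.7, 123.2]
orientation: [[-0.972, 0.235, -0.001], [0.235, 0.972, 0.0], [0.001, 0.0, -1.0]]
force: [0.7, 1.9, -0.9]
finger_gap: 0.5
finger_force: 0.8
```

Call:
send_rows(
  motion=[
    {"fingers": -1, "x": 0, "y": -5, "z": 0, "roll": 0},
    {"fingers": -1, "x": 0, "y": 0, "z": 0, "roll": 0},
  ],
)

```text
time_s: 8.75
tool_pos: [605.2, 153.5, 123.5]
orientation: [[-0.972, 0.235, -0.001], [0.235, 0.972, -0.001], [0.0, -0.001, -1.0]]
force: [1.2, -0.5, 0.5]
finger_gap: 0.7
finger_force: 0.0
```

```bash
python3 -c "
from h import *;show()
from cell import snapshot;import cv2
S=snapshot('side')
cv2.imwrite('pics/c4.png',cv2.resize(S['img'][70:230,260:420,::-1],None,fx=3.5,fy=3.5,interpolation=2))"
```

```text
8.75 tcp [ 17.46 -26.21 123.5 ] F [ 1.27 -0.24  0.46] tool axes [[-1.  0.]
 [ 0.  1.]
 [-0. -0.]] 0.6966102542929594
```

View pics/c4.png

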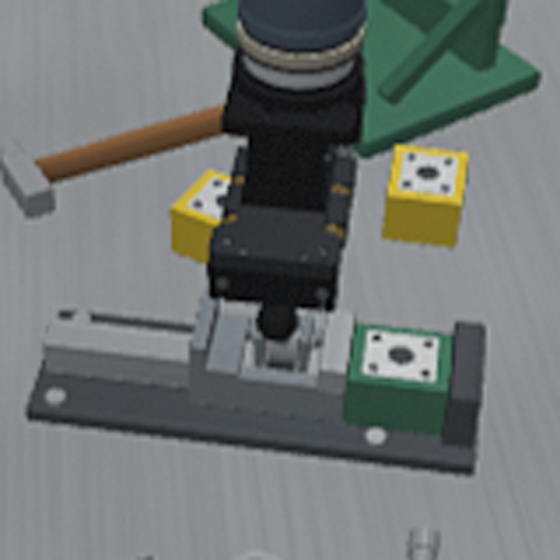

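Ball at crop (277,320); the lever is about 45° over towards −y. Lifting, then pressing down from above.

Call:
send_rows(
  motion=[
    {"fingers": -1, "x": 0, "y": 3, "z": 0, "roll": 0},
    {"fingers": -1, "x": 0, "y": 0, "z": -35, "roll": 0},
    {"fingers": -1, "x": 0, "y": -25, "z": 0, "roll": 0},
    {"fingers": -1, "x": 0, "y": -15, "z": 0, "roll": 0},
    {"fingers": -1, "x": 0, "y": 0, "z": 10, "roll": 0},
    {"fingers": -1, "x": 0, "y": -1, "z": 8, "roll": 0},
    {"fingers": -1, "x": 0, "y": -2, "z": 6, "roll": 0},
    {"fingers": -1, "x": 0, "y": -2, "z": 6, "roll": 0},
  ],
)

```text
time_s: 9.8
tool_pos: [594.5, 110.6, 129.2]
orientation: [[-0.973, 0.231, -0.003], [0.231, 0.973, -0.007], [0.002, -0.007, -1.0]]
force: [-5.9, -12.2, 16.8]
finger_gap: 0.4
finger_force: 10.8
```

Call:
send_rows(
  motion=[
    {"fingers": -1, "x": 0, "y": -2, "z": 6, "roll": 0},
    {"fingers": -1, "x": 0, "y": -2, "z": 6, "roll": 0},
    {"fingers": -1, "x": 0, "y": -2, "z": 6, "roll": 0},
    {"fingers": -1, "x": 0, "y": -2, "z": 6, "roll": 0},
    {"fingers": -1, "x": 0, "y": 0, "z": 0, "roll": 0},
  ],
)

```text
time_s: 10.42
tool_pos: [590.6, 94.2, 106.2]
orientation: [[-0.974, 0.227, -0.009], [0.228, 0.974, -0.02], [0.004, -0.022, -1.0]]
force: [-10.3, -32.3, 19.3]
finger_gap: 0.4
finger_force: 18.7
```

```bash
python3 -c "
from h import *;show()"
```

```text
10.425 tcp [ 17.08 -87.28 106.2 ] F [ -2.45 -33.78  19.26] tool axes [[-1.   -0.01]
 [-0.01  1.  ]
 [-0.   -0.02]] 0.42412026807894754
```

The fingers slid off the outside of the ball (−y force). Go up and measure the ball.

Call:
send_rows(
  motion=[
    {"fingers": -1, "x": 0, "y": -8, "z": 0, "roll": 0},
    {"fingers": -1, "x": 0, "y": 0, "z": -30, "roll": 0},
    {"fingers": -1, "x": 0, "y": 0, "z": -40, "roll": 0},
    {"fingers": -1, "x": 0, "y": -20, "z": -30, "roll": 0},
    {"fingers": -1, "x": 0, "y": 0, "z": 0, "roll": 0},
  ],
)

```text
time_s: 11.05
tool_pos: [588.8, 77.9, 206.5]
orientation: [[-0.972, 0.235, 0.005], [0.235, 0.972, -0.0], [-0.005, 0.001, -1.0]]
force: [0.1, -0.2, -0.1]
finger_gap: 0.5
finger_force: 0.0
```

```bash
python3 -c "
from h import *;show()
from cell import snapshot;import cv2
S=snapshot('side');pickle.dump(S,open('p3.pkl','wb'))
cv2.imwrite('pics/c5.png',cv2.resize(S['img'][70:230,260:420,::-1],None,fx=3.5,fy=3.5,interpolation=2))
for q in np.arange(.2,1.7,.1):
    P=O+17*ex-85*np.sin(q-.15)*ey+[0,0,58+85*np.cos(q-.15)]
    c=S['intrinsics']@(S['R']@P+S['t']);print(round(q,1),c[:2]/c[2],P[2])
"
```

```text
11.05 tcp [  19.15 -103.55  206.48] F [ 0.11 -0.22 -0.07] tool axes [[-1.    0.  ]
 [ 0.    1.  ]
 [ 0.01  0.  ]] 0.4605759284724523
0.2 [342.51 141.84] 142.89377213357213
0.3 [342.06 144.49] 142.0455416245636
0.4 [341.58 147.42] 140.35755584540482
0.5 [341.1  150.59] 137.8466805920272
0.6 [340.61 153.96] 134.53800369997754
0.7 [340.13 157.49] 130.464584375058
0.8 [339.65 161.14] 125.66712287666974
0.9 [339.19 164.87] 120.19355385427477
1.0 [338.75 168.62] 114.09856740022346
1.1 [338.34 172.35] 107.44306260443008
1.2 [337.95 176.01] 100.29353907079675
1.3 [337.61 179.57] 92.72143247515334
1.4 [337.3  182.96] 84.8024008035978
1.5 [337.03 186.16] 76.6155684029085
1.6 [336.81 189.13] 68.24273539622612
```

View pics/c5.png

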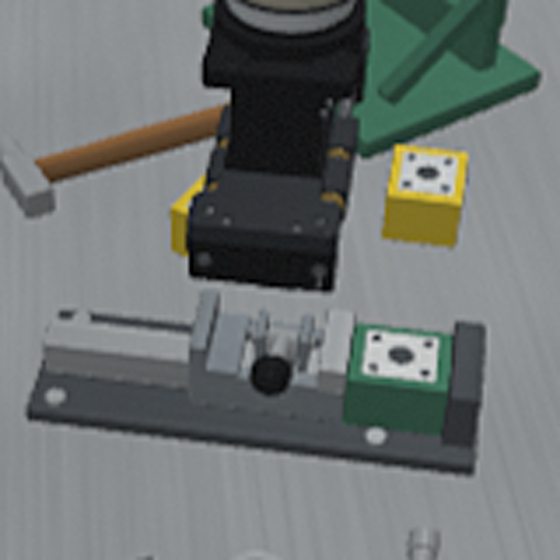

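Ball at (337,177), so the lever is already at q≈1.23 (ball y≈−75, z≈98). Press from directly above the ball and follow its arc.

Call:
send_rows(
  motion=[
    {"fingers": -1, "x": 1.5, "y": 29, "z": 0, "roll": 0},
    {"fingers": -1, "x": 0, "y": 0, "z": 40, "roll": 0},
    {"fingers": -1, "x": 0, "y": 0, "z": 35, "roll": 0},
    {"fingers": -1, "x": 0, "y": 0, "z": 12, "roll": 0},
    {"fingers": -1, "x": 0, "y": 0, "z": 6, "roll": 0},
    {"fingers": -1, "x": 0, "y": -1, "z": 5, "roll": 0},
    {"fingers": -1, "x": 0, "y": -2, "z": 5, "roll": 0},
  ],
)

```text
time_s: 11.98
tool_pos: [592.5, 103.7, 102.4]
orientation: [[-0.972, 0.234, 0.002], [0.234, 0.972, -0.0], [-0.002, -0.0, -1.0]]
force: [-0.9, -2.0, 2.9]
finger_gap: 0.5
finger_force: 1.7
```

```bash
python3 -c "
from h import *;show()"
```

```text
11.975 tcp [ 16.71 -77.69 102.45] F [-0.46 -2.14  2.91] tool axes [[-1.  0.]
 [ 0.  1.]
 [ 0. -0.]] 0.5005549024117975
```

Call:
send_rows(
  motion=[
    {"fingers": -1, "x": 0, "y": -1, "z": 5, "roll": 0},
    {"fingers": -1, "x": 0, "y": -1, "z": 5, "roll": 0},
    {"fingers": -1, "x": 0, "y": -1, "z": 4, "roll": 0},
    {"fingers": -1, "x": 0, "y": 0, "z": 3, "roll": 0},
    {"fingers": -1, "x": 0, "y": 0, "z": 0, "roll": 0},
  ],
)

```text
time_s: 12.6
tool_pos: [591.0, 101.3, 84.1]
orientation: [[-0.972, 0.235, -0.0], [0.235, 0.972, 0.001], [0.001, 0.0, -1.0]]
force: [-0.7, 0.3, 0.2]
finger_gap: 0.5
finger_force: 0.0
```

Call:
send_rows(
  motion=[
    {"fingers": -1, "x": 0, "y": 0, "z": 3, "roll": 0},
    {"fingers": -1, "x": 0, "y": 0, "z": 2, "roll": 0},
    {"fingers": -1, "x": 0, "y": 0, "z": 0, "roll": 0},
  ],
)

```text
time_s: 12.98
tool_pos: [591.3, 101.0, 80.5]
orientation: [[-0.972, 0.234, 0.001], [0.234, 0.972, -0.0], [-0.001, -0.0, -1.0]]
force: [-1.7, -1.7, 7.5]
finger_gap: 0.4
finger_force: 3.5
```

```bash
python3 -c "
from h import *;show()"
```

```text
12.975 tcp [ 16.15 -80.52  80.54] F [-1.23 -2.06  7.48] tool axes [[-1.  0.]
 [ 0.  1.]
 [ 0. -0.]] 0.4042204988063949
```

Contact now at z 80.5, which matches the expected end stop (ball top 80.5). I'll press slightly to confirm, then retract.

Call:
send_rows(
  motion=[
    {"fingers": -1, "x": 0, "y": 0, "z": 2, "roll": 0},
    {"fingers": -1, "x": 0, "y": 0, "z": 1, "roll": 0},
    {"fingers": -1, "x": 0, "y": 0, "z": 0, "roll": 0},
  ],
)

```text
time_s: 13.35
tool_pos: [591.5, 100.9, 79.9]
orientation: [[-0.972, 0.234, 0.002], [0.234, 0.972, -0.001], [-0.002, -0.0, -1.0]]
force: [-4.0, -1.6, 20.1]
finger_gap: 0.4
finger_force: 10.2
```

Call:
send_rows(
  motion=[
    {"fingers": -1, "x": 0, "y": 0, "z": -15, "roll": 0},
    {"fingers": -1, "x": 0, "y": 0, "z": -50, "roll": 0},
    {"fingers": -1, "x": 0, "y": 0, "z": -50, "roll": 0},
    {"fingers": -1, "x": 40, "y": 0, "z": -50, "roll": 0},
    {"fingers": -1, "x": 40, "y": 0, "z": 0, "roll": 0},
    {"fingers": -1, "x": 40, "y": 0, "z": 0, "roll": 0},
    {"fingers": -1, "x": 0, "y": 0, "z": 0, "roll": 0},
  ],
)

```text
time_s: 14.22
tool_pos: [471.7, 129.9, 240.3]
orientation: [[-0.972, 0.233, -0.003], [0.233, 0.972, 0.001], [0.003, -0.0, -1.0]]
force: [0.1, -1.0, 0.6]
finger_gap: 0.7
finger_force: 0.0
```

```bash
python3 -c "
from h import *;show()
from cell import snapshot;import cv2
S=snapshot('side');pickle.dump(S,open('p4.pkl','wb'))
cv2.imwrite('pics/c6.png',cv2.resize(S['img'][70:230,260:420,::-1],None,fx=3.5,fy=3.5,interpolation=2))"
```

```text
14.225 tcp [-106.86  -80.4   240.25] F [ 0.3  -0.94  0.63] tool axes [[-1. -0.]
 [-0.  1.]
 [-0. -0.]] 0.6720404355689037
```

View pics/c6.png

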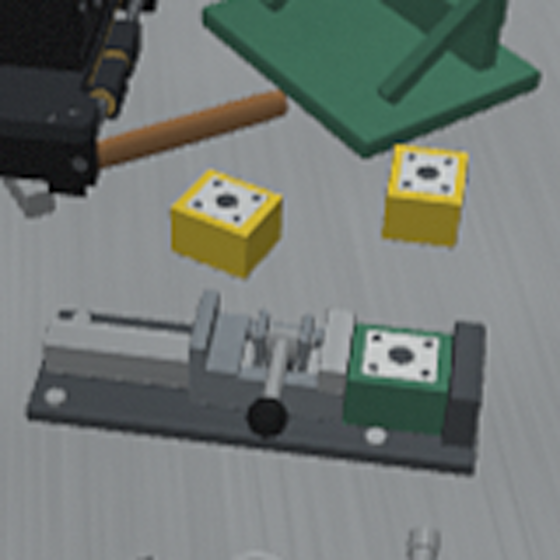

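The ball is at (336.3,188.6), so q≈1.6. The lever is fully down, the block is snug and square, and the arm is clear. Handing in.

```bash
python3 -c "
from cell import job;print(job.hand_in())"
```

```text
the job is handed in; nothing more can be done
None
```

The jaw is pushed up snug on the valve block and its cam lever is down at about 1.6 rad, at its stop; the twin fixture was not touched, and the job is handed in at about 14 s (no verdict was returned).

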